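# Clamp the hollowed forming block in the holding bed

### The job

Lay the wooden forming block with the round hollow lengthwise on the middle of the steel holding bed, hollow up, between the end stop and the sliding jaw, and let go of it. Then slide the jaw along by its upright grip until you feel the block come up hard between jaw and end stop, pressing firmly but without ramming it, and leave it closed like that. Leave the grooved block where it lies.

Things in the scene. Friction and masses are not known exactly. Their poses are not given: they have to be found in the camera images.
- hollow_block: The block to clamp: hardwood, 50 (x) by 100 (y, its length) by 50 mm high, 0.15 to 0.3 kg, with one round hollow 36 mm across and 15 mm deep in the middle of its top. Starts flat on the table, hollow up. Origin at the centre of its underside, z up. Grip it across its 50 mm width.
- groove_block: A bystander of the same wood and outside size (50 x 100 x 50 mm), but with a straight groove 20 mm wide and 15 mm deep running the whole length of its top. Origin at the centre of its underside. Not to be moved.
- end_stop: Fixed steel end stop on the bed, 80 mm wide, 45 high; unyielding, bolted at a varying place along the bed. Origin: bottom middle of its working face, on the bed plate's upper side (20 mm above the table). y points along the bed towards the jaw, x across, z up. The bed is a flat plate 110 x 440 mm without side walls; its centre line runs through this origin along y. The stop's foot reaches 52 mm back.
- jaw: Sliding jaw, moving only along the bed, towards the end stop (its -y) and back; stays where left, drags about 2.5 N. Origin: bottom middle of its working face (80 mm wide, 50 high), on the bed plate; y points away from the end stop. Face plate 20 mm thick, then a 30 mm high carriage back to y = 90 mm. Its face starts 180 to 270 mm from the stop's face; its travel is long enough to close on the block.
- jaw_grip (a point): Point on the jaw's grip, an upright steel fin on the carriage, 16 mm thick along y, 40 mm wide along x; the point lies on its centre, 55 mm behind the jaw's face (y) and 20 mm below the fin's top (fin top 126 mm above the table). Pushed, the jaw runs light, then shoves the block (1 to 3 N more), then comes up hard at the stop: about 10 N there seats it; over 60 N on the block is ramming.
Not all that is in view belongs to the job. Leave any orange or red look-alike of the hollow_block alone.

How it is judged (in metres and radians):
On the way, in this order (a step that is already met when the one before it is completed fails the run):
1. the hollowed block lies flat and lengthwise on the bed between end stop and jaw, let go (x of hollow_block in the frame of end_stop between -0.02 and 0.02 m and z of hollow_block in the frame of end_stop between -0.004 and 0.006 m and angle between hollow_block's own z axis and vertical below 0.1 rad and angle between the y axis of hollow_block and the y axis of end_stop, either way round below 0.1745 rad and y of hollow_block in the frame of end_stop between 0.045 and 0.22 m and contact force between the fingers and hollow_block below 0.3 N and linear speed of hollow_block below 0.02 m/s), for 0.2 s.
2. the jaw presses the block against the end stop with more than 2.5 N (contact force between jaw and hollow_block above 2.5 N and contact force between hollow_block and end_stop above 2.5 N).
At the end, for the whole second after the job is handed in: The hollowed block lies flat on the bed, hollow up, released and at rest, within 20 mm of the bed's centre line and 10 degrees of its direction, its end within 5 mm of the end stop's face, and the jaw's face is left within 107 mm of the end stop's face (closed on the 100 mm block to 7 mm) (x of hollow_block in the frame of end_stop between -0.02 and 0.02 m and z of hollow_block in the frame of end_stop between -0.004 and 0.006 m and angle between hollow_block's own z axis and vertical below 0.1 rad and angle between the y axis of hollow_block and the y axis of end_stop, either way round below 0.1745 rad and y of hollow_block in the frame of end_stop between 0.045 and 0.055 m and y of jaw in the frame of end_stop between 0.094 and 0.107 m and linear speed of each of hollow_block, jaw below 0.01 m/s); the robot touches nothing.
It fails at once if the grooved block is moved more than 30 mm (distance of groove_block from where it was at the start of the episode above 0.03 m).
It fails at once if the jaw rams the block with more than 60 N (contact force between jaw and hollow_block above 60 N).
It also fails if it takes over 54 s, if anything falls off the work surface, if the arm or the gripper's body presses on something with over 40 N, if the wrist force passes 120 N, or if a joint passes its speed limit or range.

### The arm

A 7-joint arm with a two-finger parallel gripper is mounted at the origin on the work surface. World frame = base frame: x ahead of the robot, y to its left, z up, the work surface at z = 0. Lengths are in m, angles in degrees, forces in N, time in s.
With the tool pointing down it reaches from about 0.35 to 0.9 m from the base axis. Payload 19.9 kg.
Tool frame: the origin (TCP) lies on the centre line of the jaws, within the pads' length; the fingertips stand ahead of it and the grasp point (between the pads) lies 11 mm behind it (r.finger_overhang is the z of the fingertips in the tool frame, in m); z points along the fingers, y is the direction in which the jaws open and shut (so a half turn about z gives the same grasp; the last joint's range is limited). The gripper opens to 94 mm and grips with 3 to 60 N. Pads are 16 mm wide; open, the fingers measure 119 mm over their backs; the gripper's body (75 mm by 177 mm) begins 78 mm behind the grasp point.
Start: joints at [-68.669, 23.915, -0.59, 92.452, 0.269, 63.638, -3.037], TCP at [0.251, 0.572, 0.213] pointing down, gripper open.
Joint ranges: [-161.28, 161.28], [-22.2, 115.67], [-73.04, 71.86], [3.21, 147.25], [-68.34, 248.33], [10.77, 114.83], [-161.83, 161.83]. Speed limits (degrees/s): [108.29, 108.29, 136.94, 136.94, 172.46, 172.46, 172.46].

### API

Orientations are given as a 3x3 rotation matrix whose columns are the frame's x, y, z axes.
In Python, from station import sense, get_image, camera_params, r, spot_in gives the robot as it stands.
- The arm moves only by the tool jog_arm, never from a script. Its argument "commands" is a list that holds one entry, the list of rows, each a list of 6 numbers: the shift along the world's x, y, z in cm, then the turn, a rotation vector about the world's x, y, z in degrees. A call has 1 to 8 rows; each row is the pose to reach, as a shift and turn from the pose measured when the call began; what a row does not reach only later rows make up. A row lasts 1/10 s, in which the tool goes at most 50 mm and 8.59 degrees, less where a joint would pass 70% of its speed; a pose out of reach is approached as far as the arm can. A call with a gripper value outside its range is refused whole. "grip" is the opening, from 0 (shut) to 1 (fully open), set as the call begins (left out, the last holds). The fingers move at their own pace and stop on an object; "force" is the grip in N (left out, the last holds). Time passes only in rows, so rows that repeat a pose let the fingers close. It gives the time, the measured TCP pose, the force and the opening at its end, in the units of the state.
- sense(): the state, without advancing time (a new reading comes with each control period).
- get_image(name): name is "scene" or "top"; returns the picture (384x512x3 uint8, red, green, blue); there is no depth.
- camera_params(name): a dict with "intrinsics" (3x3 intrinsics, pixels), "k1" (the pictures are not rectified: a ray, as slopes to the right and down, at radius r is drawn at 1 + k1 r^2 times it, then the intrinsics apply), "T" (4x4, takes a point from camera to world coordinates). Camera axes: x right, y up, looking along -z (the intrinsics and any distortion apply to the point x, -y, -z); pixel columns grow to the right and rows downward; lengths in m; the calibration is good to about 2 mm. A picture is of the moment at which its call begins. camera_params takes no time and is no camera call.
- r.hand_in(): hands the job in, once; it reports no verdict.
Trained networks look in the newest picture that a camera, given by its name, has taken for a name from the list of things; names that differ only in an ending like _2 or _b are one class to them, and where a whole thing is asked for, a point or a joint stands for the part that bears it (a point fixed in the world has none). Each returns a list of dicts, best first, with "conf" (0 to 1); they miss things now and then, are a little off and sometimes report something else, mostly with a low value. They report only what shows in the picture. A call takes as long as a camera call. They do not tell look-alikes from the thing itself.
- spot_in(camera, target): "bbox" ([left, top, right, bottom] in pixels, round what is visible of it).
The state is a dict: "time_s": time; "qpos": joint angles; "qvel": joint speeds; "joint_torque": joint torques, N m; "ee_pos": TCP position; "orientation": TCP orientation; "force": force on the tool from outside, world axes, zero at the start; "ft_torque": the same for the moment, N m; "finger_gap": finger opening in m.
Only numpy, scipy, OpenCV 4.12 (cv2) and the standard library are available. Lean on these libraries where they do the work, as an engineer would, in place of code of your own. Each camera call takes 0.05 s, during which the arm holds its last target. There are 200 camera calls.

## Working session

There is one attempt and no reset: what is moved stays moved. The work goes in short steps, Python scripts to look and compute and a tool call to move; the robot and the scene stay as the last step left them, time stands still between calls to the robot, and variables do not carry over. Pictures are saved under pics/ and viewed, about 8 in all and at most 12, crops included, and the job is handed in when it is done.

Besides the shell and the picture viewer there is one more tool, called as a command line: name --argument value ..., lists and objects as JSON in quotes. jog_arm: Moves the arm, as the interface text tells. Its arguments: {"type":"object","properties":{"commands":{"type":"array","items":{"type":"array","items":{"type":"array","items":{"type":"number"}}}},"grip":{"type":"number"},"force":{"type":"number"}},"required":["commands"]}

```bash
ls; mkdir -p pics; python3 - <<'E'
from station import *
import cv2,numpy as np
for c in("top","scene"):
    im=get_image(c);cv2.imwrite(f"pics/{c}0.png",im[:,:,::-1])
    for t in("hollow_block","groove_block","end_stop","jaw","jaw_grip"):
        print(c,t,[(np.round(d["bbox"]).tolist(),round(d["conf"],2)) for d in spot_in(c,t)[:4]])
    p=camera_params(c);print(np.round(p["intrinsics"],1).tolist(),p["k1"],np.round(p["T"],3).tolist())
s=sense();print(s["time_s"],s["ee_pos"],s["orientation"],s["force"],r.finger_overhang)
E
```

```text
pics
top hollow_block [([136.0, 253.0, 175.0, 300.0], 0.95), ([170.0, 208.0, 214.0, 248.0], 0.93), ([249.0, 190.0, 279.0, 230.0], 0.85), ([163.0, 160.0, 208.0, 193.0], 0.55)]
top groove_block [([122.0, 94.0, 165.0, 133.0], 0.81), ([162.0, 158.0, 207.0, 194.0], 0.48)]
top end_stop [([358.0, 116.0, 387.0, 154.0], 0.55)]
top jaw [([251.0, 129.0, 295.0, 167.0], 0.64)]
top jaw_grip [([253.0, 127.0, 294.0, 165.0], 0.81), ([362.0, 119.0, 385.0, 150.0], 0.63)]
[[362.9, 0.0, 256.1], [0.0, 362.9, 192.4], [0.0, 0.0, 1.0]] -0.0519685761396065 [[0.019, 0.993, -0.119, 0.284], [-1.0, 0.019, 0.003, 0.041], [0.005, 0.119, 0.993, 0.961], [0.0, 0.0, 0.0, 1.0]]
scene hollow_block [([303.0, 210.0, 330.0, 250.0], 0.96), ([266.0, 244.0, 304.0, 291.0], 0.94), ([240.0, 169.0, 271.0, 211.0], 0.88), ([354.0, 208.0, 400.0, 239.0], 0.67)]
scene groove_block [([243.0, 335.0, 291.0, 377.0], 0.59)]
scene end_stop [([118.0, 149.0, 149.0, 182.0], 0.72)]
scene jaw [([179.0, 194.0, 228.0, 243.0], 0.56)]
scene jaw_grip [([181.0, 193.0, 225.0, 241.0], 0.78)]
[[363.5, 0.0, 255.6], [0.0, 363.5, 190.7], [0.0, 0.0, 1.0]] -0.11950081653673109 [[-0.761, -0.555, 0.338, 0.68], [0.649, -0.655, 0.387, 0.392], [0.006, 0.514, 0.858, 0.857], [0.0, 0.0, 0.0, 1.0]]
0.6 [0.25126402 0.57222555 0.21340784] [[-9.15625079e-01  4.02033225e-01 -2.13271626e-05]
 [ 4.02033224e-01  9.15625071e-01 -1.23168690e-04]
 [-2.99902208e-05 -1.21350569e-04 -9.99999992e-01]] [-0.38666727 -0.05396507  0.68044856] 0.008
```

View pics/top0.png

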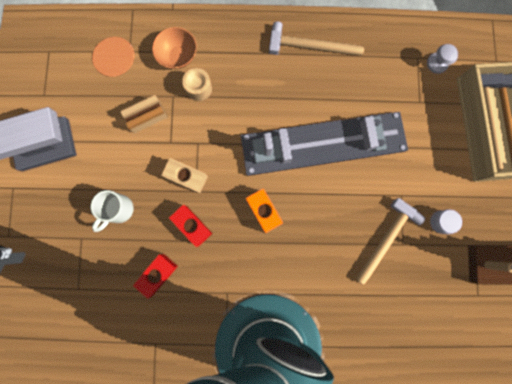

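View pics/scene0.png

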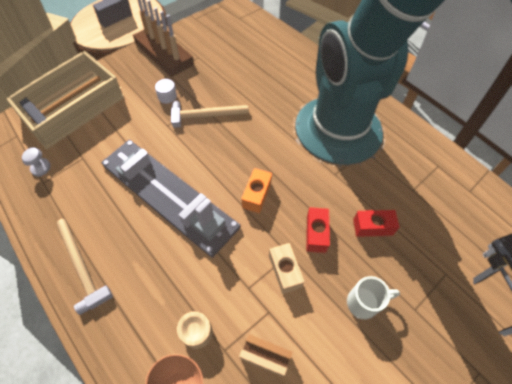

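The block to clamp is the plain wooden one, at top (185,175) and scene (287,267). The red and orange ones are look-alikes. The grooved block is at top (143,113). The bed runs from top (243,155) to (405,130). I'll zoom in for corners.

```bash
cat > h.py <<'E'
import numpy as np,cv2
from station import *
def ray(c,u,v):
    p=camera_params(c);K=np.array(p["intrinsics"]);T=np.array(p["T"])
    d=(np.array([u,v])-K[:2,2])/[K[0,0],K[1,1]]
    s=d.copy()
    for _ in range(20): s=d/(1+p["k1"]*(s@s))
    return T[:3,3],T[:3,:3]@[s[0],-s[1],-1]
def on(c,u,v,z):
    o,d=ray(c,u,v);return o+d*(z-o[2])/d[2]
def proj(c,P):
    p=camera_params(c);K=np.array(p["intrinsics"]);T=np.array(p["T"])
    q=(np.atleast_2d(P)-T[:3,3])@T[:3,:3];s=np.c_[q[:,0],-q[:,1]]/-q[:,2:]
    s=s*(1+p["k1"]*(s**2).sum(1,keepdims=True));return s*[K[0,0],K[1,1]]+K[:2,2]
E
python3 - <<'E'
import cv2
a=cv2.imread("pics/top0.png");b=cv2.imread("pics/scene0.png")
z=lambda i,x,y,w,h,f:cv2.resize(i[y:y+h,x:x+w],None,fx=f,fy=f,interpolation=cv2.INTER_CUBIC)
import numpy as np
A=z(a,155,100,260,100,3);B=z(b,95,135,220,165,3)
cv2.imwrite("pics/zt.png",A);cv2.imwrite("pics/zs.png",B)
E
```

```text
(no output)
```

View pics/zt.png

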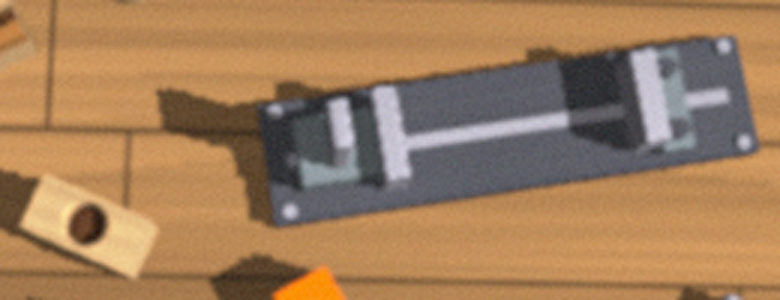

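View pics/zs.png

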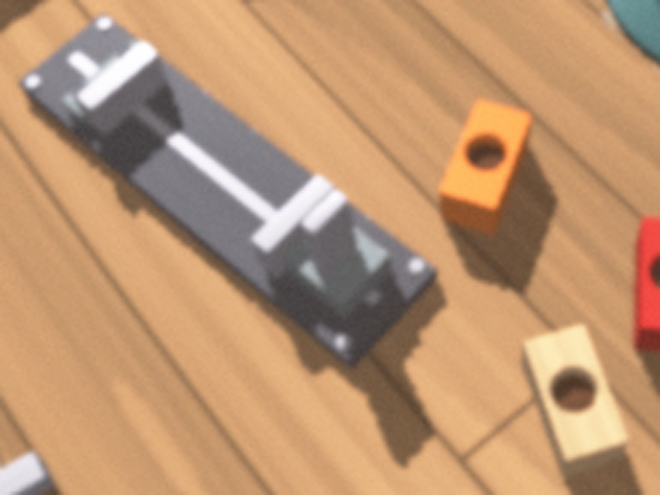

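```bash
python3 - <<'E'
from h import *
off={"top":(155,100),"scene":(95,135)}
def m(c,pts,z):
    return np.array([on(c,off[c][0]+(x+.5)/3-.5,off[c][1]+(y+.5)/3-.5,z)[:2] for x,y in pts])
D={"bed":(.02,[(757,150),(735,38),(263,103),(275,224)],[(105,15),(23,82),(350,362),(436,268)]),
"stop":(.065,[(646,145),(630,52)],[(157,52),(90,108)]),
"jaw":(.07,[(410,180),(396,88)],[(320,177),(252,238)]),
"block":(.05,[(158,228),(136,278),(20,226),(42,174)],[(525,342),(583,326),(626,438),(568,460)])}
for k,(z,t,s) in D.items():
    for c,q in(("top",t),("scene",s)):
        P=m(c,q,z)
        print(k,c,"ctr",P.mean(0).round(4),"pts",P.round(3).tolist())
        if len(P)==4:
            e=(P[0]+P[1]-P[2]-P[3])/2 ;w=(P[0]-P[1]+P[3]-P[2])/2
            f=(P[1]+P[2]-P[0]-P[3])/2
            for g in(e,f): print("   len",np.linalg.norm(g).round(4),"dir",np.degrees(np.arctan2(g[1],g[0])).round(1))
        else:
            g=P[1]-P[0];print("   len",np.linalg.norm(g).round(4),"dir",np.degrees(np.arctan2(g[1],g[0])).round(1))
E
```

```text
bed top ctr [ 0.5356 -0.1422] pts [[0.521, -0.364], [0.624, -0.348], [0.553, 0.078], [0.444, 0.065]]
   len 0.4338 dir -80.3
   len 0.1072 dir 7.9
bed scene ctr [ 0.536  -0.1398] pts [[0.522, -0.363], [0.625, -0.344], [0.552, 0.084], [0.445, 0.064]]
   len 0.4338 dir -80.1
   len 0.1067 dir 10.6
stop top ctr [ 0.5519 -0.2431] pts [[0.511, -0.249], [0.593, -0.237]]
   len 0.0823 dir 8.3
stop scene ctr [ 0.5548 -0.2451] pts [[0.515, -0.252], [0.594, -0.238]]
   len 0.08 dir 9.9
jaw top ctr [ 0.5149 -0.0419] pts [[0.475, -0.048], [0.554, -0.036]]
   len 0.0799 dir 8.9
jaw scene ctr [ 0.5185 -0.0395] pts [[0.48, -0.045], [0.557, -0.034]]
   len 0.0772 dir 7.9
block top ctr [0.4343 0.2223] pts [[0.434, 0.163], [0.391, 0.18], [0.433, 0.281], [0.479, 0.264]]
   len 0.1099 dir -113.5
   len 0.0473 dir 159.2
block scene ctr [0.438 0.226] pts [[0.441, 0.171], [0.397, 0.191], [0.435, 0.279], [0.479, 0.263]]
   len 0.0979 dir -112.9
   len 0.0481 dir 158.0
```

Both views agree to within 4 mm:
- Stop face at about (0.553, -0.244).
- Jaw face at about (0.517, -0.041), roughly 206 mm from the stop.
- Bed direction about -80.2°.
- Block at about (0.437, 0.225), long axis at 67°.

Now moving above the block.

jog_arm --commands '[[[18.5, -34.8, -3, 0, 0, -87.7], [18.5, -34.8, -3, 0, 0, -87.7], [18.5, -34.8, -3, 0, 0, -87.7], [18.5, -34.8, -3, 0, 0, -87.7], [18.5, -34.8, -3, 0, 0, -87.7], [18.5, -34.8, -3, 0, 0, -87.7], [18.5, -34.8, -3, 0, 0, -87.7], [18.5, -34.8, -3, 0, 0, -87.7]]]' --grip 1 --force 25

```text
time_s: 1.4
ee_pos: [0.4371, 0.222, 0.1836]
orientation: [[0.05, 0.999, 0.0], [0.999, -0.05, 0.0], [0.0, 0.0, -1.0]]
force: [1.8, 0.4, -1.2]
finger_gap: 0.0941
```

jog_arm --commands '[[[0, 0, 0, 0, 0, -20], [0, 0, 0, 0, 0, -20], [0, 0, 0, 0, 0, -20]]]'

```text
time_s: 1.7
ee_pos: [0.4373, 0.2218, 0.1837]
orientation: [[0.395, 0.919, 0.001], [0.919, -0.395, 0.0], [0.001, 0.001, -1.0]]
force: [0.2, -0.1, -0.6]
finger_gap: 0.0939
```

jog_arm --commands '[[[0, 0.3, -5, 0, 0, 2], [0, 0.3, -9, 0, 0, 2], [0, 0.3, -13, 0, 0, 2], [0, 0.3, -16, 0, 0, 2], [0, 0.3, -16.6, 0, 0, 2], [0, 0.3, -16.6, 0, 0, 2], [0, 0.3, -16.6, 0, 0, 2]]]'

```text
time_s: 2.4
ee_pos: [0.4381, 0.2252, 0.0191]
orientation: [[0.362, 0.932, 0.002], [0.932, -0.362, 0.002], [0.002, 0.002, -1.0]]
force: [-0.1, 0.5, -0.4]
finger_gap: 0.0937
```

jog_arm --commands '[[[0, 0, 0, 0, 0, 0], [0, 0, 0, 0, 0, 0], [0, 0, 0, 0, 0, 0], [0, 0, 0, 0, 0, 0], [0, 0, 0, 0, 0, 0], [0, 0, 0, 0, 0, 0], [0, 0, 0, 0, 0, 0], [0, 0, 0, 0, 0, 0]]]' --grip 0 --force 25

```text
time_s: 3.2
ee_pos: [0.438, 0.2252, 0.0191]
orientation: [[0.362, 0.932, 0.002], [0.932, -0.362, 0.002], [0.002, 0.001, -1.0]]
force: [-1.8, 0.1, 2.4]
finger_gap: 0.0502
```

Gripped: opening 50.2 mm, which matches the block's width. Lifting and carrying over the jaw.

jog_arm --commands '[[[0, 0, 4, 0, 0, 0], [0, 0, 8, 0, 0, 0], [0, 0, 12, 0, 0, 0], [0, 0, 16, 0, 0, 0], [0, 0, 19, 0, 0, 0], [0, 0, 19, 0, 0, 0]]]'

```text
time_s: 3.8
ee_pos: [0.4395, 0.226, 0.2126]
orientation: [[0.362, 0.932, 0.006], [0.932, -0.362, 0.005], [0.007, 0.004, -1.0]]
force: [0.0, 0.7, -2.3]
finger_gap: 0.05
```

jog_arm --commands '[[[1.2, -4.5, 0, 0, 0, 5], [2.4, -9, 0, 0, 0, 10], [3.6, -13.5, 0, 0, 0, 15], [4.8, -18, 0, 0, 0, 20], [6, -22.5, 0, 0, 0, 24], [7.2, -27, 0, 0, 0, 28], [8.6, -32, 0, 0, 0, 31], [9.5, -36, 0, 0, 0, 31]]]'

```text
time_s: 4.6
ee_pos: [0.5343, -0.1365, 0.2116]
orientation: [[-0.171, 0.985, 0.002], [0.985, 0.171, 0.007], [0.007, 0.003, -1.0]]
force: [0.0, 0.4, -1.7]
finger_gap: 0.05
```

jog_arm --commands '[[[0.6, -2, 0, 0, 0, 0], [0.6, -2, 0, 0, 0, 0], [0.6, -2, 0, 0, 0, 0]]]'

```text
time_s: 4.9
ee_pos: [0.5398, -0.1566, 0.2105]
orientation: [[-0.17, 0.985, 0.0], [0.985, 0.17, 0.007], [0.007, 0.001, -1.0]]
force: [-0.4, 0.5, -1.5]
finger_gap: 0.0504
```

```bash
python3 - <<'E'
from h import *
s=sense();print(s["time_s"],s["ee_pos"],s["orientation"],s["force"],s["finger_gap"])
im=get_image("scene");cv2.imwrite("pics/s1.png",cv2.resize(im[110:310,60:330,::-1],None,fx=2.8,fy=2.8,interpolation=cv2.INTER_CUBIC))
E
```

```text
4.9 [ 0.53980556 -0.15662497  0.21045171] [[-1.69960857e-01  9.85450807e-01  1.18919398e-04]
 [ 9.85423657e-01  1.69955276e-01  7.44447858e-03]
 [ 7.31595645e-03  1.38245595e-03 -9.99972282e-01]] [-0.41179543  0.50284534 -1.50681003] 0.05042753321210028
```

View pics/s1.png

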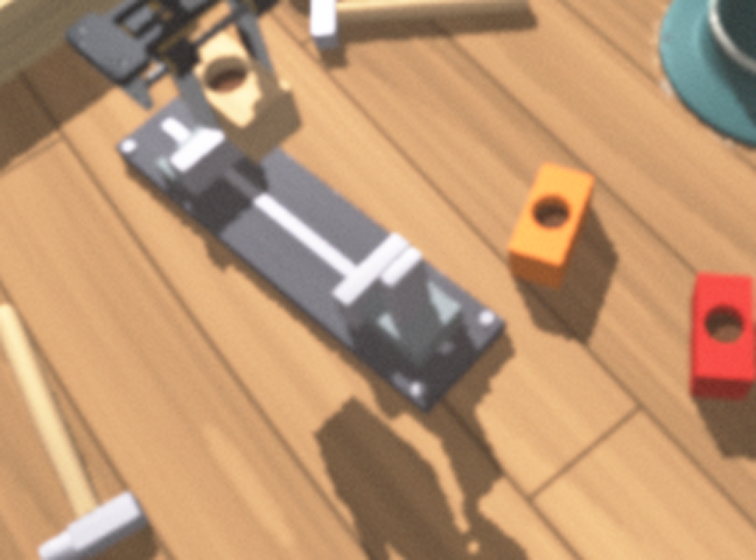

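The block hangs in line with the bed, above it and raised, hollow up at crop (225,75). Lowering.

jog_arm --commands '[[[-0.2, 0.2, -4, 0, 0, 0], [-0.2, 0.2, -8, 0, 0, 0], [-0.2, 0.2, -12, 0, 0, 0], [-0.2, 0.2, -15, 0, 0, 0], [-0.2, 0.2, -16.2, 0, 0, 0], [-0.2, 0.2, -16.7, 0, 0, 0], [-0.2, 0.2, -16.7, 0, 0, 0]]]'

```text
time_s: 5.65
ee_pos: [0.5383, -0.1535, 0.0443]
orientation: [[-0.172, 0.985, 0.001], [0.985, 0.172, 0.008], [0.008, 0.002, -1.0]]
force: [-0.3, 0.5, -2.2]
finger_gap: 0.0497
```

```bash
python3 - <<'E'
from h import *
im=get_image("top");a=cv2.resize(im[95:205,200:420,::-1],None,fx=3,fy=3,interpolation=cv2.INTER_CUBIC)
im=get_image("scene");b=cv2.resize(im[115:265,70:290,::-1],None,fx=3,fy=3,interpolation=cv2.INTER_CUBIC)
cv2.imwrite("pics/m2.png",cv2.resize(np.vstack([a,b]),None,fx=.75,fy=.75))
E
```

```text
(no output)
```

View pics/m2.png

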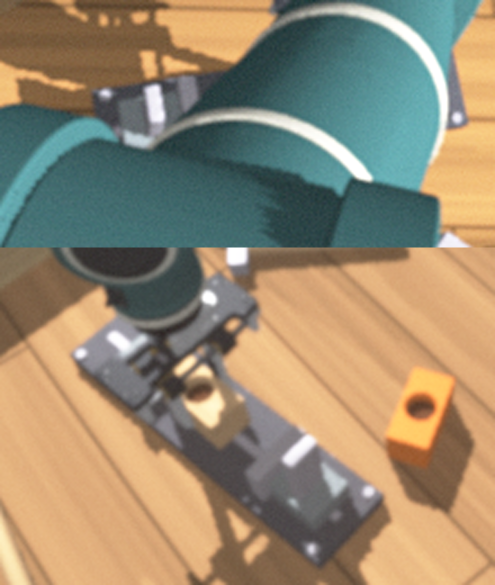

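The top view is hidden by the arm. In the scene view the block sits centred between stop and jaw and clear of both (crop (210,405)). Lowering the last 5 mm gently.

jog_arm --commands '[[[0, 0, -0.2, 0, 0, 0], [0, 0, -0.35, 0, 0, 0], [0, 0, -0.45, 0, 0, 0], [0, 0, -0.5, 0, 0, 0], [0, 0, -0.5, 0, 0, 0]]]'

```text
time_s: 6.25
ee_pos: [0.5388, -0.1538, 0.04]
orientation: [[-0.172, 0.985, 0.002], [0.985, 0.171, 0.008], [0.007, 0.004, -1.0]]
force: [-0.1, 0.9, -2.0]
finger_gap: 0.0498
```

jog_arm --commands '[[[0, 0, -0.1, 0, 0, 0], [0, 0, -0.15, 0, 0, 0], [0, 0, -0.2, 0, 0, 0], [0, 0, -0.2, 0, 0, 0]]]'

```text
time_s: 6.65
ee_pos: [0.5389, -0.1538, 0.039]
orientation: [[-0.171, 0.985, 0.003], [0.985, 0.171, 0.008], [0.008, 0.004, -1.0]]
force: [-6.8, 3.6, 21.6]
finger_gap: 0.0502
```

Touchdown at the expected height (TCP 0.039). Releasing and rising.

jog_arm --commands '[[[0, 0, 0.1, 0, 0, 0], [0, 0, 0.1, 0, 0, 0], [0, 0, 0.1, 0, 0, 0], [0, 0, 0.1, 0, 0, 0], [0, 0, 0.1, 0, 0, 0], [0, 0, 0.1, 0, 0, 0]]]' --grip 1

```text
time_s: 7.25
ee_pos: [0.5389, -0.1538, 0.0399]
orientation: [[-0.171, 0.985, 0.003], [0.985, 0.171, 0.008], [0.008, 0.004, -1.0]]
force: [-0.7, -0.2, 0.1]
finger_gap: 0.0928
```

jog_arm --commands '[[[0, 0, 4, 0, 0, 0], [0, 0, 8, 0, 0, 0], [0, 0, 12, 0, 0, 0], [0, 0, 16, 0, 0, 0], [-3, 9, 19, 0, 0, 0], [-6, 18, 19, 0, 0, 0], [-9, 27, 19, 0, 0, 0], [-9, 27, 19, 0, 0, 0]]]'

```text
time_s: 8.05
ee_pos: [0.4756, 0.035, 0.2257]
orientation: [[-0.171, 0.985, 0.003], [0.985, 0.171, 0.009], [0.008, 0.005, -1.0]]
force: [1.6, 0.6, -0.1]
finger_gap: 0.0941
```

```bash
python3 - <<'E'
from h import *
print(sense()["qpos"])
im=get_image("top");a=cv2.resize(im[95:205,200:420,::-1],None,fx=3,fy=3,interpolation=cv2.INTER_CUBIC)
im=get_image("scene");b=cv2.resize(im[115:265,70:290,::-1],None,fx=3,fy=3,interpolation=cv2.INTER_CUBIC)
cv2.imwrite("pics/m3.png",cv2.resize(np.vstack([a,b]),None,fx=.75,fy=.75))
E
```

```text
[-35.28445277   8.23053294  30.49585838 113.06527211  -5.38216012
  59.70571857   7.5030482 ]
```

View pics/m3.png

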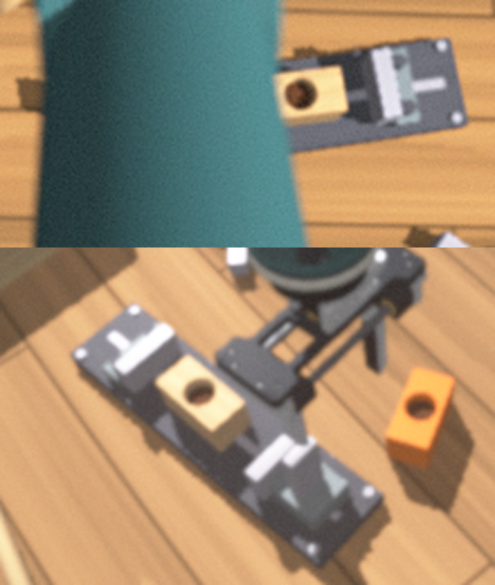

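Released. The block lies flat and lengthwise on the bed, clear of stop and jaw. Next I'll close the fingers, come down behind the fin, and push it along the bed.

jog_arm --commands '[[[2.5, 2.3, 0, 0, 0, 0], [2.5, 2.3, 0, 0, 0, 0], [2.5, 2.3, 0, 0, 0, 0], [2.5, 2.3, 0, 0, 0, 0], [2.5, 2.3, 0, 0, 0, 0], [2.5, 2.3, 0, 0, 0, 0], [2.5, 2.3, 0, 0, 0, 0]]]' --grip 0

```text
time_s: 8.85
ee_pos: [0.4999, 0.0619, 0.2257]
orientation: [[-0.178, 0.984, 0.003], [0.984, 0.178, 0.01], [0.01, 0.004, -1.0]]
force: [-0.7, -0.1, -0.2]
finger_gap: 0.0416
```

jog_arm --commands '[[[0.1, 0, 0, 0, 0, 0], [0.1, 0, 0, 0, 0, 0], [0.1, 0, -3, 0, 0, 0], [0.1, 0, -6, 0, 0, 0], [0.1, 0, -9, 0, 0, 0], [0.1, 0, -11.5, 0, 0, 0], [0.1, 0, -12.6, 0, 0, 0], [0.1, 0, -12.6, 0, 0, 0]]]'

```text
time_s: 9.65
ee_pos: [0.5003, 0.0617, 0.0989]
orientation: [[-0.178, 0.984, 0.001], [0.984, 0.178, 0.01], [0.009, 0.002, -1.0]]
force: [0.1, -1.1, 0.2]
finger_gap: 0.0006
```

jog_arm --commands '[[[0, 0, 0, 0, 0, 0], [0, 0, 0, 0, 0, 0]]]'

```text
time_s: 9.85
ee_pos: [0.5009, 0.0618, 0.0999]
orientation: [[-0.178, 0.984, 0.002], [0.984, 0.178, 0.01], [0.01, 0.004, -1.0]]
force: [-0.5, 0.4, -0.0]
finger_gap: 0.0002
```

jog_arm --commands '[[[0.17, -1, 0, 0, 0, 0], [0.34, -2, 0, 0, 0, 0], [0.46, -2.7, 0, 0, 0, 0], [0.6, -3.5, 0, 0, 0, 0], [0.75, -4.4, 0, 0, 0, 0], [0.9, -5.3, 0, 0, 0, 0], [1.05, -6.2, 0, 0, 0, 0], [1.17, -6.9, 0, 0, 0, 0]]]'

```text
time_s: 10.65
ee_pos: [0.5129, -0.008, 0.1]
orientation: [[-0.178, 0.984, 0.002], [0.984, 0.178, 0.01], [0.01, 0.004, -1.0]]
force: [1.0, 2.1, 1.6]
finger_gap: 0.0008
```

jog_arm --commands '[[[0.07, -0.4, 0, 0, 0, 0], [0.14, -0.8, 0, 0, 0, 0], [0.2, -1.2, 0, 0, 0, 0], [0.27, -1.6, 0, 0, 0, 0], [0.34, -2, 0, 0, 0, 0], [0.41, -2.4, 0, 0, 0, 0], [0.48, -2.8, 0, 0, 0, 0], [0.54, -3.2, 0, 0, 0, 0]]]'

```text
time_s: 11.45
ee_pos: [0.5185, -0.0402, 0.1]
orientation: [[-0.178, 0.984, 0.003], [0.984, 0.178, 0.01], [0.01, 0.004, -1.0]]
force: [2.1, 4.2, -0.3]
finger_gap: 0.0005
```

jog_arm --commands '[[[0.07, -0.4, 0, 0, 0, 0], [0.14, -0.8, 0, 0, 0, 0], [0.2, -1.2, 0, 0, 0, 0], [0.27, -1.6, 0, 0, 0, 0], [0.32, -1.9, 0, 0, 0, 0], [0.32, -1.9, 0, 0, 0, 0]]]'

```text
time_s: 12.05
ee_pos: [0.5215, -0.0599, 0.0999]
orientation: [[-0.177, 0.984, 0.002], [0.984, 0.177, 0.01], [0.009, 0.004, -1.0]]
force: [0.3, -0.1, 0.6]
finger_gap: 0.0003
```

jog_arm --commands '[[[0.03, -0.2, 0, 0, 0, 0], [0.07, -0.4, 0, 0, 0, 0], [0.1, -0.6, 0, 0, 0, 0]]]'

```text
time_s: 12.35
ee_pos: [0.5224, -0.066, 0.0999]
orientation: [[-0.178, 0.984, 0.002], [0.984, 0.178, 0.01], [0.009, 0.004, -1.0]]
force: [0.9, 2.7, 0.3]
finger_gap: 0.0002
```

jog_arm --commands '[[[0.02, -0.1, 0, 0, 0, 0], [0.03, -0.2, 0, 0, 0, 0]]]'

```text
time_s: 12.55
ee_pos: [0.5228, -0.068, 0.0999]
orientation: [[-0.178, 0.984, 0.002], [0.984, 0.178, 0.01], [0.01, 0.004, -1.0]]
force: [1.7, 3.5, -0.8]
finger_gap: 0.0006
```

jog_arm --commands '[[[0.02, -0.1, 0, 0, 0, 0], [0.03, -0.2, 0, 0, 0, 0]]]'

```text
time_s: 12.75
ee_pos: [0.5231, -0.07, 0.0999]
orientation: [[-0.178, 0.984, 0.002], [0.984, 0.178, 0.01], [0.01, 0.004, -1.0]]
force: [1.6, 3.4, -0.2]
finger_gap: 0.0007
```

jog_arm --commands '[[[0.02, -0.1, 0, 0, 0, 0], [0.03, -0.15, 0, 0, 0, 0]]]'

```text
time_s: 12.95
ee_pos: [0.5234, -0.0716, 0.0999]
orientation: [[-0.178, 0.984, 0.002], [0.984, 0.178, 0.01], [0.01, 0.004, -1.0]]
force: [0.6, 3.7, 0.9]
finger_gap: 0.0004
```

jog_arm --commands '[[[0.02, -0.1, 0, 0, 0, 0], [0.03, -0.15, 0, 0, 0, 0]]]'

```text
time_s: 13.15
ee_pos: [0.5237, -0.0733, 0.0999]
orientation: [[-0.178, 0.984, 0.002], [0.984, 0.178, 0.01], [0.009, 0.004, -1.0]]
force: [0.5, 4.6, 1.3]
finger_gap: 0.0004
```

```bash
python3 - <<'E'
from h import *
im=get_image("top");a=cv2.resize(im[95:205,200:420,::-1],None,fx=3,fy=3,interpolation=cv2.INTER_CUBIC)
im=get_image("scene");b=cv2.resize(im[115:265,70:290,::-1],None,fx=3,fy=3,interpolation=cv2.INTER_CUBIC)
cv2.imwrite("pics/m4.png",np.vstack([b]))
E
```

```text
(no output)
```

View pics/m4.png

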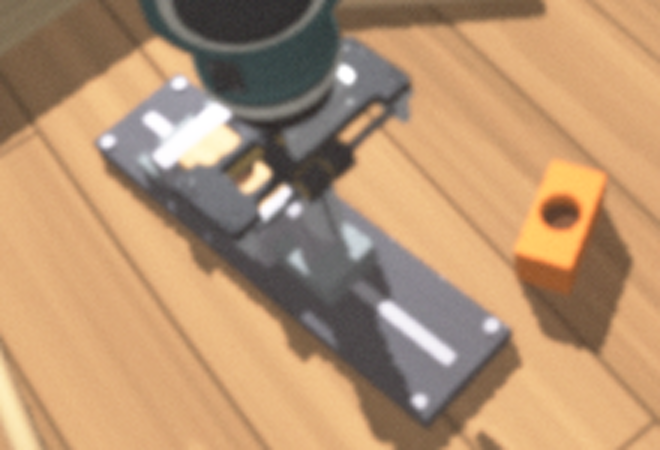

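The jaw has pushed the block almost up to the stop. The block's end is at crop (190,160), next to the stop plate. Continuing in 1–1.5 mm steps.

jog_arm --commands '[[[0.02, -0.1, 0, 0, 0, 0], [0.03, -0.15, 0, 0, 0, 0]]]'

```text
time_s: 13.45
ee_pos: [0.5238, -0.0741, 0.0999]
orientation: [[-0.178, 0.984, 0.001], [0.984, 0.178, 0.011], [0.01, 0.003, -1.0]]
force: [-2.2, 10.9, 4.3]
finger_gap: 0.0006
```

jog_arm --commands '[[[0.01, -0.07, 0, 0, 0, 0], [0.02, -0.12, 0, 0, 0, 0]]]'

```text
time_s: 13.65
ee_pos: [0.5238, -0.0741, 0.0999]
orientation: [[-0.179, 0.984, 0.001], [0.984, 0.179, 0.012], [0.012, 0.003, -1.0]]
force: [-3.2, 13.5, 6.9]
finger_gap: 0.0007
```

Hard stop: no further travel while the force climbs to about 14 N. One slightly firmer push, then I'll back off.

jog_arm --commands '[[[0.02, -0.14, 0, 0, 0, 0], [0.03, -0.2, 0, 0, 0, 0], [0.03, -0.2, 0, 0, 0, 0]]]'

```text
time_s: 13.95
ee_pos: [0.5238, -0.0741, 0.0999]
orientation: [[-0.18, 0.984, -0.001], [0.983, 0.18, 0.015], [0.015, 0.002, -1.0]]
force: [-3.4, 14.8, 7.9]
finger_gap: 0.0002
```

jog_arm --commands '[[[-0.05, 0.3, 0, 0, 0, 0], [-0.15, 0.9, 0, 0, 0, 0], [-0.35, 2, 0, 0, 0, 0], [-0.5, 3, 0, 0, 0, 0], [-0.5, 3, 3, 0, 0, 0], [-0.5, 3, 7, 0, 0, 0], [-0.5, 3, 11, 0, 0, 0], [-0.5, 3, 13, 0, 0, 0]]]'

```text
time_s: 14.75
ee_pos: [0.5195, -0.0436, 0.233]
orientation: [[-0.181, 0.984, 0.003], [0.983, 0.181, 0.015], [0.015, 0.005, -1.0]]
force: [-0.0, -0.3, -1.7]
finger_gap: 0.0008
```

jog_arm --commands '[[[-3, 5, 3, 0, 0, 0], [-6, 10, 3, 0, 0, 0], [-8, 14, 3, 0, 0, 0], [-10, 18, 3, 0, 0, 0], [-12, 22, 3, 0, 0, 0], [-12, 26, 3, 0, 0, 0], [-12, 26, 3, 0, 0, 0], [-12, 26, 3, 0, 0, 0]]]'

```text
time_s: 15.55
ee_pos: [0.3989, 0.2172, 0.2628]
orientation: [[-0.183, 0.983, 0.003], [0.983, 0.183, 0.015], [0.014, 0.005, -1.0]]
force: [0.2, -0.4, -1.4]
finger_gap: 0.0002
```

```bash
python3 - <<'E'
from h import *
im=get_image("top");a=cv2.resize(im[95:205,200:420,::-1],None,fx=3,fy=3,interpolation=cv2.INTER_CUBIC)
im=get_image("scene");b=cv2.resize(im[115:265,70:290,::-1],None,fx=3,fy=3,interpolation=cv2.INTER_CUBIC)
cv2.imwrite("pics/m5.png",cv2.resize(np.vstack([a,b]),None,fx=.75,fy=.75))
E
```

```text
(no output)
```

View pics/m5.png

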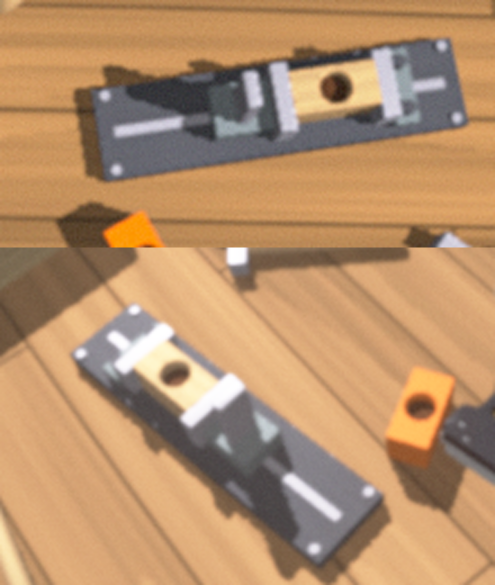

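The block is closed snugly between jaw (top crop (285,95)) and stop ((388,85)), centred and aligned, hollow up, with the gripper clear. Handing in.

```bash
python3 -c "
from station import *
r.hand_in();print(sense()['time_s'])"
```

```text
the job is handed in; nothing more can be done
the job is handed in; nothing more can be done
```

The wooden block with the round hollow is clamped on the bed between the jaw and the end stop. I handed the job in at about 16 s of the 54 s allowed; no verdict came back.

- **Placing:** I gripped the block across its width (50 mm opening) and set it lengthwise on the bed about 40 mm from the stop. The camera estimate put it about 1 mm off the centre line. I let go before touching the jaw.
- **Closing:** I pushed the jaw by its upright fin with closed fingers. The push force was about 3–5 N while the block was sliding, then rose to about 15 N with no further travel. That is firm, and far below the 60 N ramming limit.
- **Last check:** After I backed the arm off, both camera views showed the block flat, hollow up, with no visible gap at the stop or the jaw. The gripper was clear.

I never moved near the grooved block. I did not measure it again or compute the final jaw distance from the pictures, so the closure rests on the force rise and what the pictures show. No check failed. The views disagreed by up to 4 mm in the first position estimates.

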